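# Pin the carving clamp with a taper drift

### The arm

A 6-joint arm with a two-finger parallel gripper is mounted at the origin on the work surface. World frame = base frame: x ahead of the robot, y to its left, z up, the work surface at z = 0. Lengths are in m, angles in rad, forces in N, time in s.
With the tool pointing down it reaches from about 0.25 to 0.8 m from the base axis. Payload 8.5 kg.
Tool frame: the origin (TCP) lies at the very end of the fingers, on their centre line; the grasp point (between the pads) lies 19 mm behind it; z points along the fingers, y is the line along which they close (so a half turn about z gives the same grasp; the last joint's range is limited). The gripper opens to 85 mm and grips with 20 to 120 N. Pads are 22 mm wide; open, the fingers measure 114 mm over their backs; the gripper's body (76 mm by 85 mm) begins 54 mm behind the grasp point. The pads swing forward as they close: fully open they stand 13 mm farther back than shut.
Start: joints at [1.109, 0.238, -0.013, 1.319, 0, 1.571], TCP at [0.234, 0.47, 0.211] pointing down, gripper open.
Joint ranges: [-2.66, 2.66], [-1.03, 1.9], [-1.14, 1.46], [-1.82, 2.27], [-1.45, 1.34], [-3.14, 3.14]. Speed limits (rad/s): [2.22, 2.22, 2.79, 3.14, 3.14, 3.14].

### API

Orientations are given as a rotation vector (axis times angle).
In Python, from rig import env, eyes gives the robot as it stands.
- The arm moves only by the tool jog_arm, never from a script. Its argument "plan" is one flat list of numbers, 4 for each row, row after row: the shift along the tool's x, y, z in mm, then the turn about the tool's z in degrees. In form: [x, y, z, spin, x, y, z, spin, ...]. A call has 1 to 20 rows; each row shifts and turns the commanded pose from where the row before left it, along the tool's axes as they then stand; what a row does not reach is not made up. A row lasts 1/8 s, in which the tool goes at most 62.5 mm and 10.7 degrees, less where a joint would pass 70% of its speed; a pose out of reach is approached as far as the arm can. A call with a gripper value outside its range is refused whole. "gripper" is the finger opening in mm, from 0 to 85.4, set as the call begins (left out, the last holds). The fingers move at their own pace and stop on an object; "squeeze" is the grip in N (left out, the last holds). Time passes only in rows, so rows that do not move let the fingers close. It gives the time, the measured TCP pose, the force, the opening and the grip force at its end, in the units of the state.
- env.read_state(): the state, without advancing time (a new reading comes with each control period).
- eyes.read_camera(name): name is "side" or "top"; returns a dict with "image" (420x560x3 uint8, blue, green, red), "vertical_fov" (degrees; the focal length in pixels is half the picture's height over the tangent of half this angle, whatever the lens; pixels are square), "cx", "cy" (the principal point, pixels), "distortion" ([k1, k2, p1, p2, k3] as OpenCV has them; the pictures are not rectified), "extrinsics" (4x4, takes a point from world to camera coordinates). Camera axes: x right, y down, z forward; pixel columns grow to the right and rows downward; lengths in m; the calibration is good to about 2 mm. A picture is of the moment at which its call begins. There is no depth.
- env.sign_off(): hands the job in; it is judged then, once.
Trained networks look in a picture, given as the dict that the camera call returned (one of the last four; its "shot" number tells which), for a name from the list of things; names that differ only in an ending like _2 or _b are one class to them, and where a whole thing is asked for, a point or a joint stands for the part that bears it (a point fixed in the world has none). Each returns a list of dicts, best first, with "confidence" (0 to 1); they miss things now and then, are a little off and sometimes report something else, mostly with a low value. They report only what shows in the picture. A call takes as long as a camera call. They do not tell look-alikes from the thing itself.
- eyes.find_in(thing, picture): "box" ([left, top, right, bottom] in pixels, round what is visible of it).
The state is a dict: "time": time; "joints": joint angles; "joint_vel": joint speeds; "effort": joint torques, N m; "tcp_pos": TCP position; "eef_rot": TCP orientation; "contact_force": force on the tool from outside, world axes, zero at the start; "torque": the same for the moment, N m; "finger_gap": opening from 0.0 (shut) to 1.0 (fully open); "grip_force": force on a finger pad.
Only numpy, scipy, OpenCV 4.12 (cv2) and the standard library are available. Lean on these libraries where they do the work, as an engineer would, in place of code of your own. Each camera call takes 0.05 s, during which the arm holds its last target. There are 200 camera calls.

### The job

Clamp the wooden blank: push the sliding jaw up until it stops against the blank, then take the steel taper drift from the tool block and push it down through the jaw's strap and the tongue beneath, so that it draws the two offset holes into line, until its collar sits flat on the strap. The tongue's hole lies a few millimetres to one side or the other, so feel for it gently and never ram the drift (keep below about 30 N); leave the drift in place, let go, and leave the other things on the bench where they are.

Things in the scene. Friction and masses are not known exactly. Their poses are not given: they have to be found in the camera images.
- clamp: grey iron pin clamp fixed to the bench, base 280 x 110 x 10 mm. Origin: on its underside, below the middle; x along it in the sliding jaw's closing direction, z up. From -x to +x: the jaw's clevis with the strap on top (hole at x = -80 mm when closed), anchor post (x about -20), sliding jaw, wooden blank at x = 55..95 (60 wide, top z = 80), fixed jaw at x = 100..130 (top z = 115)
- strap_hole (a point): centre of the hole's mouth in the top face (z = 88 mm) of the strap, which trails from the sliding jaw and moves with it; axes as the clamp's. Strap 50 x 88 x 10 mm, hole 15.6 wide; a lower strap at z = 55..65 has an 18.6 mm hole in line; the tongue lies between them. Open below down to z = 10 mm
- jaw (a joint): distance of the sliding jaw (with its clevis) from its stop against the blank, m: 0 = closed on the blank, up to 0.035 open (to the clamp's -x); starts 0.012 to 0.03; drags with about 9 N and stays where it is left
- jaw_back (a point): upper edge of the sliding jaw's back (-x) face, the one to push on, mid-width, z = 119 mm; moves with the jaw. Jaw 90 mm wide, 20 thick, 119 tall; its back is clear for 85 mm up to the strap, above z = 77 mm
- tongue (a joint): spring deflection of the steel tongue along the clamp's y, m (+ = to +y), 0 at rest. The tongue is a 10 mm plate, 50 wide, top z = 76.5 mm, on a rubber post of the base, reaching between the straps; it has the same 15.6 mm hole. With the jaw closed, its hole rests about 6 mm out of line with the strap's, to +y or to -y (not measured: look or feel). Yields along y, 1.8 N per mm
- block: wooden tool block 160 x 70 x 85 mm (x, y, z), fixed to the bench, origin at the centre of its underside; two 21 mm holes through it at x = -40 and +40 mm, one with the drift and one with the punch, either way round
- drift: plain steel taper drift standing in the tool block, collar on its top. Origin: on its axis at the collar's underside; z up the axis. Collar 34 mm wide, 6 thick; above it a round handle 20 wide, z = 6..46 mm (grip here; tips may bear on the collar). Below: shank 14 wide to z = -34, then a nose tapering to 8 wide at z = -72. 0.15 to 0.23 kg. Home: origin at the strap hole
- mug: blue stoneware mug, 76 mm wide, 85 tall
- bowl: blue stoneware bowl, 130 mm wide, 50 tall
- jar: amber glass jar, 64 mm wide, 90 tall
- offcut: loose wooden offcut 70 x 30 x 24 mm, lying between the tool block and the clamp
- mallet: small hammer lying on the left of the bench
- scriber: scriber with a dark wooden handle lying on the left of the bench
- punch: parallel punch with a bulbous dark wooden handle, standing in the other hole of the tool block (80 mm from the drift); not wanted here
There are look-alikes about, which are no part of the job. What is shaped like the drift but orange, pink or turquoise is not meant.

How it is judged:
By the outcome, as a careful person would: the job done as asked, in the order asked, and still so for the second after the job is handed in, with the robot touching nothing.
It also fails if it takes over 72 s, if anything falls off the work surface, if the arm or the gripper's body presses on something with over 40 N, if the wrist force passes 120 N, or if a joint passes its speed limit or range.

## Working session

There is one attempt and no reset: what is moved stays moved. The work goes in short steps, Python scripts to look and compute and a tool call to move; the robot and the scene stay as the last step left them, time stands still between calls to the robot, and variables do not carry over. Pictures are saved under pics/ and viewed, at most 10 in all, crops included, and the job is handed in when it is done.

Besides the shell and the picture viewer there is one more tool, called in YAML: its name, and indented under it one key for each argument. jog_arm: Moves the arm, as the interface text tells. Its arguments: {"type":"object","properties":{"plan":{"type":"array","items":{"type":"number"}},"gripper":{"type":"number"},"squeeze":{"type":"number"}},"required":["plan"]}

```bash
mkdir -p pics; ls
cat > h.py <<'E'
import numpy as np, cv2
from rig import env, eyes
def K(p):
    f=210/np.tan(np.radians(p["vertical_fov"])/2)
    return np.array([[f,0,p["cx"]],[0,f,p["cy"]],[0,0,1.]])
def ray(p,uv):
    n=cv2.undistortPoints(np.array([[uv]],float),K(p),np.array(p["distortion"],float))[0,0]
    E=np.array(p["extrinsics"]);R=E[:3,:3];return -R.T@E[:3,3],R.T@np.array([n[0],n[1],1])
def atz(p,uv,z):
    c,d=ray(p,uv);return c+d*(z-c[2])/d[2]
def tri(p,a,q,b):
    c,d=ray(p,a);e,f=ray(q,b)
    s=np.linalg.lstsq(np.c_[d,-f],e-c,rcond=None)[0]
    u,v=c+d*s[0],e+f*s[1];return (u+v)/2,np.linalg.norm(u-v)
def proj(p,X):
    E=np.array(p["extrinsics"])
    return cv2.projectPoints(np.array(X,float).reshape(-1,3),cv2.Rodrigues(E[:3,:3])[0],E[:3,3],K(p),np.array(p["distortion"],float))[0][:,0]
E
cat > a.py <<'E'
from h import *
np.set_printoptions(precision=4,suppress=True)
P={n:eyes.read_camera(n) for n in("side","top")}
for n,p in P.items():
    cv2.imwrite(f"pics/{n}0.png",p["image"])
    print(n,p["vertical_fov"],ray(p,(280,210)))
    for t in "clamp strap_hole jaw jaw_back tongue block drift punch".split():
        print(t,[(np.round(d["box"]).tolist(),round(d["confidence"],2)) for d in eyes.find_in(t,p)[:3]])
print(env.read_state())
E
python3 a.py
```

```text
pics
side 51.75142414920234 (array([ 0.4433, -0.8722,  0.6255]), array([ 0.1201,  0.8584, -0.4988]))
clamp [([220.0, 173.0, 288.0, 264.0], 0.84)]
strap_hole [([226.0, 179.0, 278.0, 254.0], 0.73)]
jaw [([226.0, 183.0, 277.0, 253.0], 0.85)]
jaw_back [([224.0, 186.0, 279.0, 256.0], 0.8)]
tongue [([243.0, 204.0, 260.0, 214.0], 0.45)]
block [([225.0, 292.0, 317.0, 358.0], 0.6), ([268.0, 157.0, 295.0, 196.0], 0.53)]
drift [([274.0, 340.0, 292.0, 390.0], 0.89), ([194.0, 312.0, 207.0, 359.0], 0.85), ([216.0, 261.0, 231.0, 308.0], 0.65)]
punch [([284.0, 289.0, 302.0, 317.0], 0.92), ([176.0, 187.0, 201.0, 207.0], 0.37)]
top 44.285189796821626 (array([0.3563, 0.013 , 1.5897]), array([ 0.1269, -0.0132, -0.9921]))
clamp [([191.0, 207.0, 288.0, 257.0], 0.73), ([359.0, 199.0, 397.0, 257.0], 0.32)]
strap_hole [([223.0, 211.0, 278.0, 244.0], 0.88)]
jaw [([224.0, 211.0, 284.0, 243.0], 0.71)]
jaw_back [([222.0, 207.0, 281.0, 246.0], 0.56)]
tongue [([238.0, 215.0, 276.0, 235.0], 0.69)]
block [([222.0, 209.0, 282.0, 246.0], 0.59), ([360.0, 196.0, 396.0, 256.0], 0.58)]
drift [([370.0, 231.0, 376.0, 243.0], 0.62), ([380.0, 264.0, 393.0, 278.0], 0.56), ([376.0, 206.0, 386.0, 215.0], 0.23)]
punch [([378.0, 209.0, 389.0, 217.0], 0.39), ([358.0, 197.0, 395.0, 257.0], 0.19)]
{'time': 0.9, 'joints': array([ 1.109 ,  0.2382, -0.0135,  1.3192, -0.    ,  1.5708]), 'joint_vel': array([ 0.0002, -0.0002,  0.0005, -0.0007, -0.0011,  0.0002]), 'effort': array([ -0.0037, -53.8568,  34.6692,   0.0028,  -0.0002,  -0.    ]), 'tcp_pos': array([0.2339, 0.47  , 0.2108]), 'eef_rot': array([ 0.7189,  3.0582, -0.0001]), 'contact_force': array([ 0.4209, -0.0061, -0.5388]), 'torque': array([ 0.0197,  0.0108, -0.024 ]), 'grip_force': 0.0, 'finger_gap': 1.0024711179023122}
```

```bash
python3 -c "
import cv2
s=cv2.imread('pics/side0.png');t=cv2.imread('pics/top0.png')
cv2.imwrite('pics/s1.png',cv2.resize(s[150:400,120:400],(672,600),interpolation=cv2.INTER_CUBIC))
cv2.imwrite('pics/t1.png',cv2.resize(t[150:310,170:430],(800,492),interpolation=cv2.INTER_CUBIC))"
```

```text
(no output)
```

View pics/s1.png

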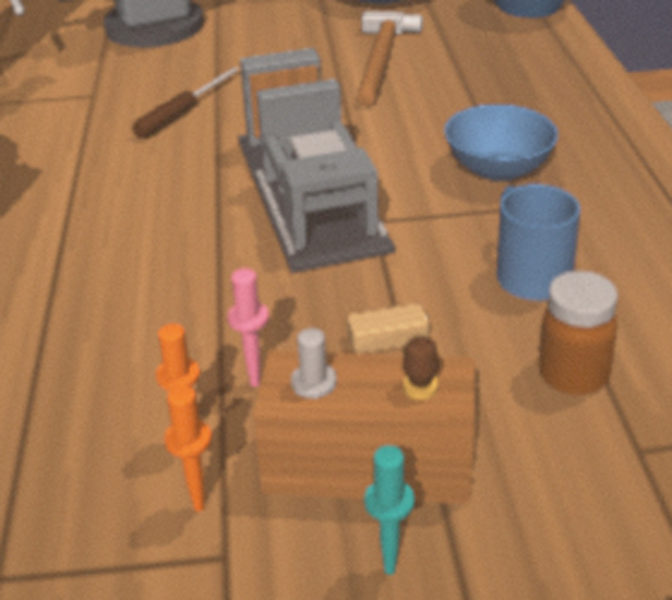

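View pics/t1.png

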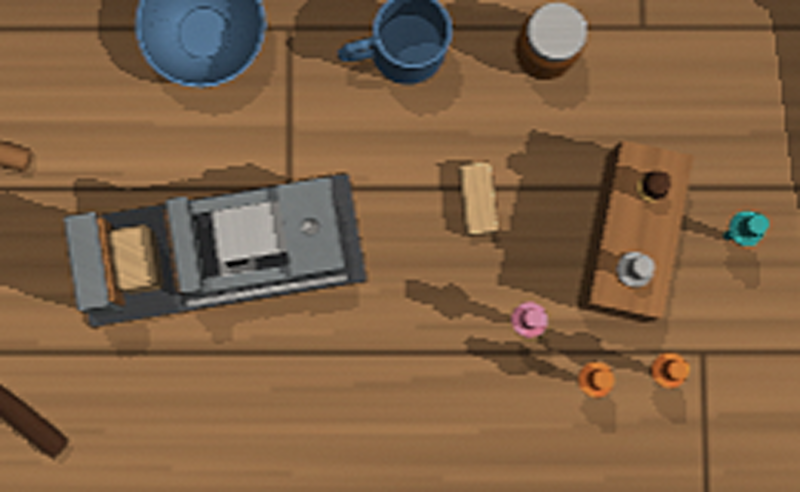

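```bash
python3 -c "
import cv2,numpy as np
s=cv2.imread('pics/side0.png');t=cv2.imread('pics/top0.png')
z=lambda i,k:cv2.resize(i,None,fx=k,fy=k,interpolation=cv2.INTER_CUBIC)
cv2.imwrite('pics/A.png',z(t[200:262,190:290],8))
a=z(s[170:270,215:290],6);b=z(s[280:360,225:282],6);c=np.zeros((600,800,3),np.uint8)
c[:,:450]=a;c[:480,455:797]=b
cv2.imwrite('pics/B.png',c)"
```

```text
(no output)
```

View pics/A.png

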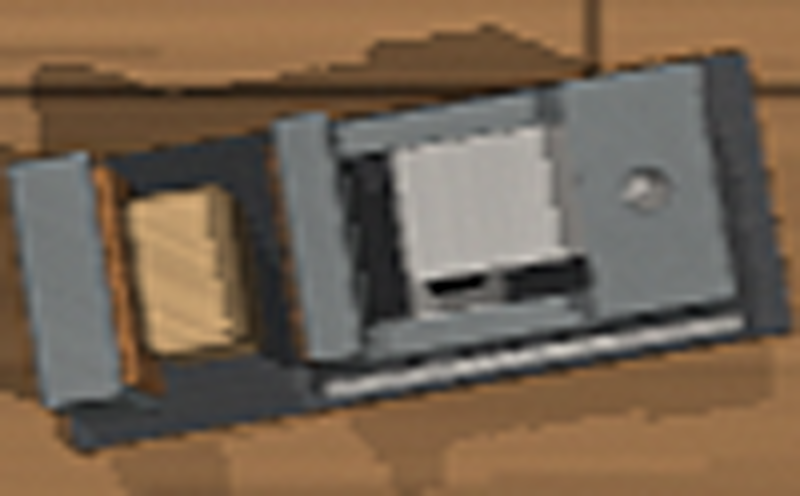

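View pics/B.png

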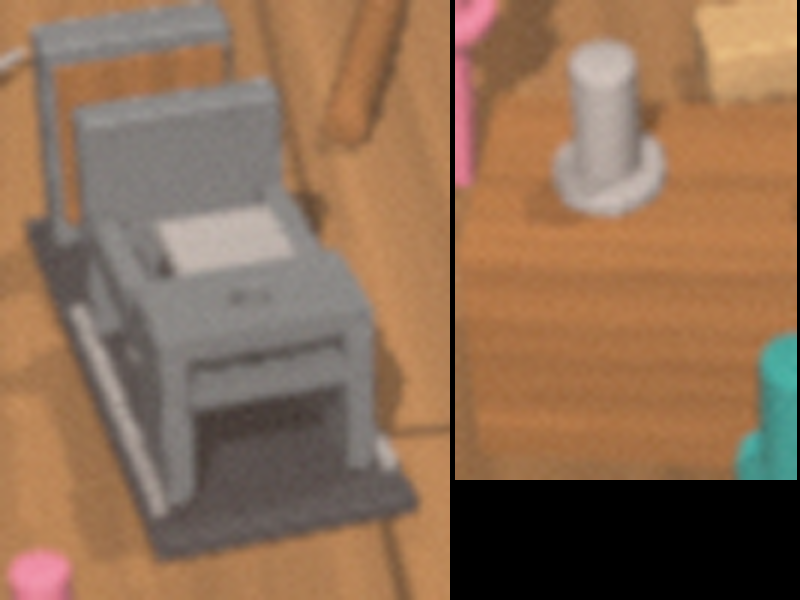

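```bash
cat > b.py <<'E'
from h import *
from scipy.optimize import least_squares
from scipy.spatial.transform import Rotation as Ro
np.set_printoptions(precision=4,suppress=True)
P={n:eyes.read_camera(n) for n in("side","top")}
s,t=P["side"],P["top"]
A=lambda u,v:np.array([190+(u+.5)/8-.5,200+(v+.5)/8-.5])
B=lambda u,v:np.array([215+(u+.5)/6-.5,170+(v+.5)/6-.5])
c0=atz(t,A(645,187),.088);c1=atz(t,A(70,285),.115);yaw0=np.arctan2(*(c1-c0)[1::-1])
e=np.array([-np.sin(yaw0),np.cos(yaw0)])
up=(atz(t,A(645,87),.088)-c0)[:2]; print("image-up is clamp y", up@e)
g=1 if up@e>0 else -1
# (uv,cam,x,y,z,moves)
L=[(A(742,52),t,-140,55*g,10,0),(A(790,330),t,-140,-55*g,10,0),(A(10,165),t,130,45*g,115,0),(A(50,408),t,130,-45*g,115,0),
(A(325,112),t,30,45*g,119,1),(A(360,352),t,30,-45*g,119,1),(A(700,65),t,-105,44*g,88,1),(A(738,300),t,-105,-44*g,88,1),(A(645,187),t,-80,0,88,1),
(B(250,297),s,-80,0,88,1),(B(155,330),s,-105,None,88,1),(B(370,300),s,-105,None,88,1),(B(160,555),s,-140,None,10,0),(B(415,505),s,-140,None,10,0),(B(75,115),s,30,None,119,1),(B(277,90),s,30,None,119,1)]
hw={88:44,10:55,119:45}
def pts(q,flip):
    out=[]
    for i,(uv,p,x,y,z,m) in enumerate(L):
        if y is None: y=hw[z]*flip*(1 if i%2==0 else -1)
        x=x-q[3]*1e3*m;c,sn=np.cos(q[2]),np.sin(q[2])
        out.append([q[0]+(c*x-sn*y)/1e3,q[1]+(sn*x+c*y)/1e3,z/1e3])
    return np.array(out)
def res(q,flip):
    X=pts(q,flip);r=[]
    for l,x in zip(L,X):r.append((proj(l[1],x)[0]-l[0]))
    return np.array(r)
best=min((least_squares(lambda q:res(q,f).ravel(),[*(c0+c1)[:2]/2,yaw0,.02],loss="soft_l1") for f in(1,-1)),key=lambda r:r.cost)
f=[f for f in(1,-1) if abs(least_squares(lambda q:res(q,f).ravel(),best.x,loss="soft_l1").cost-best.cost)<1e-3][0]
print("clamp x y yaw jaw",best.x,"flip",f,best.cost);print(np.c_[res(best.x,f)])
print("hole tri",tri(t,A(645,187),s,B(250,297)),"hole fit",pts(best.x,f)[8])
for u,v in[(395,150),(545,128),(415,270),(580,250)]:
    X=atz(t,A(u,v),.0765)-[*best.x[:2],0];print("tongue corner y",-np.sin(best.x[2])*X[0]+np.cos(best.x[2])*X[1])
# drift
D=lambda u,v:np.array([225+(u-455+.5)/6-.5,280+(v+.5)/6-.5]);T=lambda u,v:np.array([170+(u+.5)/3.077-.5,150+(v+.5)/3.077-.5])
print("drift top",tri(t,T(641,266),s,D(605,62)),"collar",tri(t,T(634,269),s,D(609,165)))
print("punch dir",atz(t,T(657,184),.12))
print("lookalikes",[atz(t,T(*u),.08) for u in[(530,318),(597,378),(672,370),(750,228)]])
print(Ro.from_rotvec(env.read_state()["eef_rot"]).as_matrix())
h=cv2.resize(t["image"][205:255,355:400],None,fx=12,fy=12,interpolation=cv2.INTER_CUBIC);cv2.imwrite("pics/C.png",h)
E
python3 b.py
```

```text
image-up is clamp y -0.03624208164154139
clamp x y yaw jaw [0.4939 0.1129 1.7382 0.0125] flip 1 7.528613313213271
[[ 0.2706 -0.231 ]
 [ 0.3413  0.0974]
 [ 0.5812 -0.3431]
 [ 0.2663  0.1315]
 [-0.3839 -0.365 ]
 [ 0.2062  0.5117]
 [-0.9311 -0.5093]
 [-0.6202 -0.3839]
 [ 0.0393  0.3615]
 [-0.4247 -0.5773]
 [ 0.0591  2.3036]
 [ 0.0974  0.9198]
 [-1.1325 -1.9245]
 [ 0.1824 -2.2331]
 [ 0.0903  1.4125]
 [ 0.2061  0.3229]]
hole tri (array([0.5104, 0.0218, 0.0862]), np.float64(0.000275680970562027)) hole fit [0.5093 0.0217 0.088 ]
tongue corner y -0.031169849635707302
tongue corner y -0.029985596912106442
tongue corner y 0.013892662857935171
tongue corner y 0.01673410471709588
drift top (array([ 0.4691, -0.2847,  0.1276]), np.float64(0.0011766740729579326)) collar (array([ 0.4688, -0.2859,  0.0885]), np.float64(0.0001609306248021507))
punch dir [ 0.5458 -0.303   0.12  ]
lookalikes [array([ 0.4228, -0.1877,  0.08  ]), array([ 0.366 , -0.2503,  0.08  ]), array([ 0.3735, -0.3216,  0.08  ]), array([ 0.5085, -0.3998,  0.08  ])]
[[-0.8952  0.4456 -0.    ]
 [ 0.4456  0.8952 -0.    ]
 [ 0.     -0.0001 -1.    ]]
```

View pics/C.png

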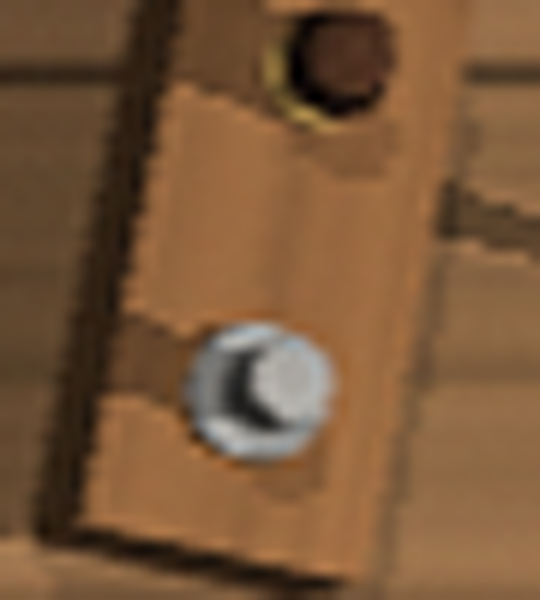

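C shows the drift's collar at about (260,392) and its handle top at (291,381), with the punch at (340,60). In A the tongue sits toward image-up, so its hole is on the clamp's -y side.

jog_arm:
  plan: [0,0,0,9,0,0,0,9,0,0,0,9,0,0,0,9,0,0,0,9,0,0,0,9,-41,20,0,0,-41,20,0,0,-41,20,0,0,-41,20,0,0,-41,20,0,0,-41,20,0,0,-41,20,0,0,-41,20,0,0,-42,20,0,0,-42,17,0,0,0,0,0,0]
  gripper: 0

```text
time: 3.12
tcp_pos: [0.4977, 0.0941, 0.2106]
eef_rot: [2.033, 2.394, -0.001]
contact_force: [-0.8, -0.6, 0.3]
finger_gap: 0.0
grip_force: 0.0
```

```bash
cat > g.py <<'E'
from h import *
import sys
from scipy.spatial.transform import Rotation as Ro
np.set_printoptions(precision=4,suppress=True)
def to(x,y,z=0):
    st=env.read_state();R=Ro.from_rotvec(st["eef_rot"]).as_matrix()
    print("t",st["time"],"tcp",st["tcp_pos"],"F",st["contact_force"],"toolF",R.T@st["contact_force"],"gap",st["finger_gap"]*85.4,"yaw_y",np.degrees(np.arctan2(R[1,1],R[0,1])))
    print("to go mm",1e3*R.T@(np.array([x,y,z])-st["tcp_pos"]))
if __name__=="__main__": to(*map(float,sys.argv[1:]))
E
python3 g.py .4972 .0932 .095
python3 - <<'E'
from h import *
print(__import__('json').dumps(None))
E
```

```text
t 3.125 tcp [0.4977 0.0941 0.2106] F [-0.7987 -0.5709  0.3234] toolF [-0.4341 -0.8807 -0.3232] gap 0.0031972133984118165 yaw_y 9.3273382298044
to go mm [ -0.7227  -0.6183 115.5522]
null
```

jog_arm:
  plan: [0,0,29,0,0,0,29,0,0,0,29,0,0,0,28,0,5,0,0,0,5,0,0,0,5,0,0,0,4,0,0,0,3,0,0,0,2,0,0,0,2,0,0,0,2,0,0,0]

```text
time: 4.62
tcp_pos: [0.4922, 0.1223, 0.0959]
eef_rot: [2.029, 2.395, -0.003]
contact_force: [1.4, -9.9, 1.2]
finger_gap: -0.001
grip_force: 4.0
```

```bash
python3 g.py .4972 .0932 .095
```

```text
t 4.625 tcp [0.4922 0.1223 0.0959] F [ 1.3693 -9.9131  1.2427] toolF [-10.0079  -0.2802  -1.2059] gap -0.08505363714781042 yaw_y 9.471125371973566
to go mm [-29.4777   0.1085   1.0531]
```

jog_arm:
  plan: [2,0,0,0,2,0,0,0,1,0,0,0,1,0,0,0,1,0,0,0]

```text
time: 5.25
tcp_pos: [0.491, 0.1291, 0.0959]
eef_rot: [2.029, 2.395, -0.003]
contact_force: [2.7, -9.0, 2.5]
finger_gap: -0.003
grip_force: 3.9
```

jog_arm:
  plan: [1,0,0,0,1,0,0,0]

```text
time: 5.5
tcp_pos: [0.4907, 0.131, 0.0959]
eef_rot: [2.029, 2.395, -0.003]
contact_force: [1.5, -9.5, 2.2]
finger_gap: 0.0
grip_force: 4.0
```

jog_arm:
  plan: [1,0,0,0,1,0,0,0]

```text
time: 5.75
tcp_pos: [0.4904, 0.133, 0.096]
eef_rot: [2.029, 2.395, -0.003]
contact_force: [1.7, -8.7, 2.0]
finger_gap: -0.003
grip_force: 4.0
```

jog_arm:
  plan: [1,0,0,0,1,0,0,0]

```text
time: 6.0
tcp_pos: [0.4901, 0.135, 0.0959]
eef_rot: [2.029, 2.395, -0.003]
contact_force: [0.1, -10.3, 2.1]
finger_gap: 0.004
grip_force: 4.0
```

jog_arm:
  plan: [1,0,0,0,1,0,0,0]

```text
time: 6.25
tcp_pos: [0.4898, 0.1368, 0.0959]
eef_rot: [2.029, 2.394, -0.004]
contact_force: [2.4, -12.6, 2.4]
finger_gap: -0.004
grip_force: 5.4
```

jog_arm:
  plan: [1,0,0,0,0,0,0,0]

```text
time: 6.5
tcp_pos: [0.4898, 0.1368, 0.0959]
eef_rot: [2.028, 2.393, -0.006]
contact_force: [3.4, -15.8, 2.9]
finger_gap: -0.002
grip_force: 6.2
```

jog_arm:
  plan: [1,0,0,0,0,0,0,0]

```text
time: 6.75
tcp_pos: [0.4897, 0.1369, 0.0959]
eef_rot: [2.028, 2.391, -0.008]
contact_force: [4.1, -20.3, 2.5]
finger_gap: 0.002
grip_force: 7.9
```

jog_arm:
  plan: [-15,0,0,0,-18,0,0,0,0,0,-40,0,0,0,-40,0,0,0,-34,0,-48,-11,0,0,-48,-11,0,0,-48,-11,0,0,-48,-11,0,0,-48,-11,0,0,-48,-11,0,0,-48,-11,0,0,-47,-12,0,0,0,0,0,0]
  gripper: 50
  squeeze: 60

```text
time: 8.5
tcp_pos: [0.4692, -0.2877, 0.2093]
eef_rot: [-2.034, -2.394, 0.0]
contact_force: [0.1, -0.1, -0.7]
finger_gap: 0.59
grip_force: 0.0
```

```bash
cat > c.py <<'E'
from h import *
from g import to
s,t=eyes.read_camera("side"),eyes.read_camera("top")
C=lambda u,v:np.array([355+(u+.5)/12-.5,205+(v+.5)/12-.5])
D=lambda u,v:np.array([225+(u-455+.5)/6-.5,280+(v+.5)/6-.5])
print("collar",atz(t,C(260,392),.091),tri(t,C(260,392),s,D(609,167)),"top",atz(t,C(291,381),.131),tri(t,C(291,381),s,D(605,62)))
to(.469,-.2855,.1)
z=lambda i,k:cv2.resize(i,None,fx=k,fy=k,interpolation=cv2.INTER_CUBIC)
c=np.zeros((600,800,3),np.uint8)
a=z(t["image"][205:250,240:290],12);b=z(s["image"][200:245,230:283],8)
c[:540,:600]=a[:, :600];c[:, 605:]=0
cv2.imwrite("pics/D.png",a);cv2.imwrite("pics/E.png",b)
E
python3 c.py
```

```text
collar [ 0.4681 -0.2869  0.091 ] (array([ 0.4685, -0.2873,  0.0889]), np.float64(0.0004556694415636325)) top [ 0.4677 -0.2863  0.131 ] (array([ 0.4687, -0.2867,  0.1292]), np.float64(0.0017321252325110286))
t 8.6 tcp [ 0.4695 -0.2849  0.2095] F [ 0.2263  1.1906 -0.4173] toolF [1.137  0.4186 0.4181] gap 50.11028946948852 yaw_y 9.439922388715647
to go mm [ -0.555   -0.5878 109.5034]
```

View pics/D.png

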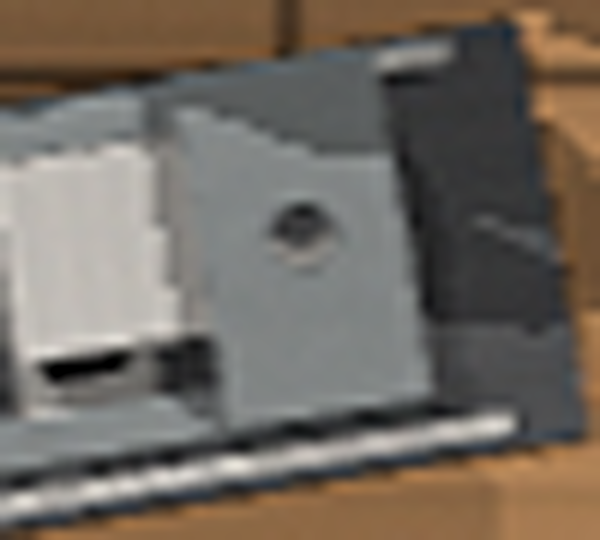

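View pics/E.png

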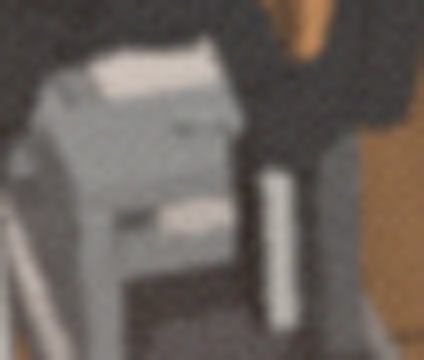

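D confirms it: the bright tongue edge shows at the hole's lower (+y) rim, so the tongue's hole lies to -y. The strap hole is at about (302,232). Next, the grasp.

jog_arm:
  plan: [-2,-1,30,0,0,0,30,0,0,0,30,0,0,0,17,0,0,0,8,0,0,0,0,0]

```text
time: 9.35
tcp_pos: [0.4695, -0.2858, 0.0949]
eef_rot: [-2.028, -2.399, 0.0]
contact_force: [1.1, 0.5, -0.4]
finger_gap: 0.588
grip_force: 0.0
```

jog_arm:
  plan: [0,0,0,0,0,0,0,0,0,0,0,0,0,0,0,0]
  gripper: 12
  squeeze: 80

```text
time: 9.85
tcp_pos: [0.4699, -0.2867, 0.0959]
eef_rot: [2.028, 2.397, 0.0]
contact_force: [-0.5, 0.2, 6.2]
finger_gap: 0.193
grip_force: 78.1
```

```bash
python3 g.py .4685 -.2868 .0945
```

```text
t 9.85 tcp [ 0.4699 -0.2867  0.0959] F [-0.4808  0.192   6.1947] toolF [ 0.2625 -0.4349 -6.1955] gap 16.513673567557554 yaw_y 9.535188193659119
to go mm [ 0.1567 -1.4121  1.4355]
```

jog_arm:
  plan: [0,0,-8,0,0,0,-20,0,0,0,-30,0,0,0,-30,0,0,0,-30,0,0,0,0,0]

```text
time: 10.6
tcp_pos: [0.4706, -0.2871, 0.2153]
eef_rot: [2.026, 2.395, 0.001]
contact_force: [0.2, -0.4, -2.0]
finger_gap: 0.192
grip_force: 78.4
```

```bash
cat > d.py <<'E'
from h import *
from g import to
s,t=eyes.read_camera("side"),eyes.read_camera("top")
hp=np.array([240+302.5/12-.5,205+232.5/12-.5]);print("hole",atz(t,hp,.088))
to(*atz(t,hp,.088)[:2],.2)
X=env.read_state()["tcp_pos"];c=proj(s,X)[0].astype(int);print(c, proj(s,[X,X-[0,0,.0725]]))
a=s["image"][c[1]-45:c[1]+55,c[0]-50:c[0]+50]
cv2.imwrite("pics/F.png",cv2.resize(a,None,fx=6,fy=6,interpolation=cv2.INTER_CUBIC))
E
python3 d.py
```

```text
hole [0.5076 0.0378 0.088 ]
t 10.7 tcp [ 0.4694 -0.2864  0.2125] F [-0.3038  0.0828 -2.0562] toolF [ 0.132  -0.2855  2.0562] gap 16.619128308478412 yaw_y 9.538838066279832
to go mm [313.4054  91.3769  12.4468]
[246 250] [[246.9709 250.9822]
 [249.1447 285.099 ]]
```

View pics/F.png

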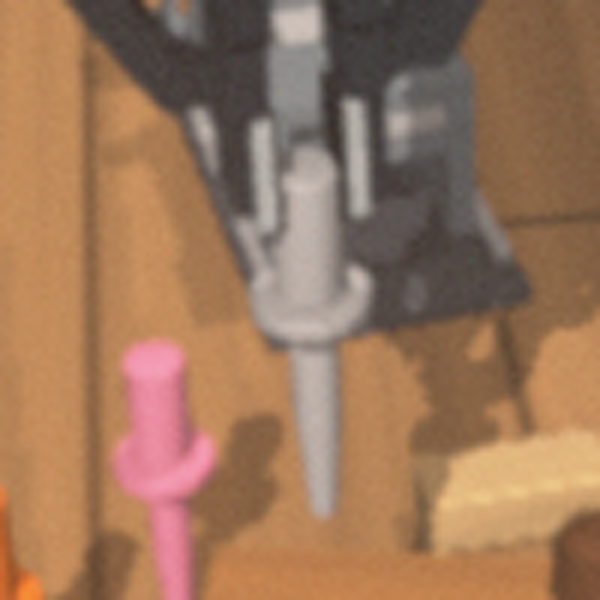

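F shows the drift held upright between the pads, collar at about (310,295) and tip at (322,515). Carrying it over the hole.

jog_arm:
  plan: [20,5,0,0,35,10,0,0,40,12,0,0,40,12,0,0,40,12,0,0,40,12,0,0,40,12,0,0,30,8,0,0,18,6,0,0,10,3,0,0,0,0,0,0,0,0,0,0,0,0,0,0]

```text
time: 12.32
tcp_pos: [0.5083, 0.0367, 0.2128]
eef_rot: [2.03, 2.397, -0.0]
contact_force: [-0.7, -0.4, -1.4]
finger_gap: 0.19
grip_force: 78.3
```

```bash
cat > e.py <<'E'
from h import *
from g import to
to(.508,.038,.1765)
s,t=eyes.read_camera("side"),eyes.read_camera("top")
to(.508,.038,.1765)
to(.508,.038,.1765)
c=[250,215]
a=s["image"][165:240,205:305]
cv2.imwrite("pics/G.png",cv2.resize(a,None,fx=8,fy=8,interpolation=cv2.INTER_CUBIC))
print(proj(s,[[.508,.038,.088],[.507,.0385,.088]]))
E
python3 e.py
```

```text
t 12.325 tcp [0.5083 0.0367 0.2128] F [-0.6976 -0.3553 -1.3824] toolF [-0.2353 -0.7464  1.3825] gap 16.268311613599536 yaw_y 9.474472782002461
to go mm [ 1.3326 -0.1102 36.3249]
t 12.425 tcp [0.5084 0.0369 0.2129] F [-0.1228 -0.3163 -1.5319] toolF [-0.2915 -0.1732  1.532 ] gap 16.88292947693664 yaw_y 9.479412907808706
to go mm [ 1.1986 -0.1784 36.3562]
t 12.425 tcp [0.5084 0.0369 0.2129] F [-0.1228 -0.3163 -1.5319] toolF [-0.2915 -0.1732  1.532 ] gap 16.88292947693664 yaw_y 9.479412907808706
to go mm [ 1.1986 -0.1784 36.3562]
[[254.6585 215.151 ]
 [254.2317 215.0826]]
```

View pics/G.png

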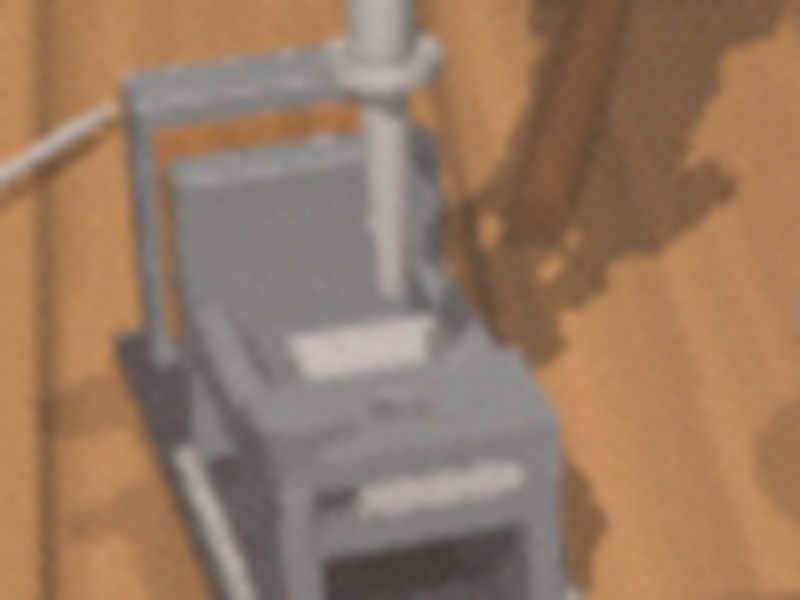

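jog_arm:
  plan: [1,1,15,0,0,1,15,0,0,0,6,0,0,0,3,0,0,0,2,0,0,0,2,0,0,0,0,0]

```text
time: 13.3
tcp_pos: [0.5102, 0.0388, 0.1699]
eef_rot: [2.029, 2.398, 0.0]
contact_force: [-0.8, 0.4, -2.0]
finger_gap: 0.196
grip_force: 78.4
```

jog_arm:
  plan: [0,0,1,0,0,0,1,0,0,0,1,0,0,0,0,0]

```text
time: 13.8
tcp_pos: [0.5101, 0.0388, 0.1667]
eef_rot: [-2.029, -2.398, 0.0]
contact_force: [-0.0, 0.0, -0.9]
finger_gap: 0.194
grip_force: 78.4
```

jog_arm:
  plan: [0,0,1,0,0,0,1,0,0,0,1,0,0,0,1,0,0,0,0,0]

```text
time: 14.42
tcp_pos: [0.5101, 0.0388, 0.1627]
eef_rot: [-2.029, -2.398, 0.0]
contact_force: [0.6, 0.5, -2.7]
finger_gap: 0.194
grip_force: 78.4
```

jog_arm:
  plan: [0,0,1,0,0,0,1,0,0,0,0,0]

```text
time: 14.8
tcp_pos: [0.5101, 0.0388, 0.1607]
eef_rot: [-2.029, -2.398, 0.0]
contact_force: [-0.9, -0.2, -1.8]
finger_gap: 0.196
grip_force: 78.4
```

jog_arm:
  plan: [0,0,1,0,0,0,1,0,0,0,0,0]

```text
time: 15.18
tcp_pos: [0.5103, 0.0388, 0.1589]
eef_rot: [2.029, 2.398, 0.0]
contact_force: [-0.0, 0.3, 0.8]
finger_gap: 0.197
grip_force: 78.7
```

jog_arm:
  plan: [0,0,1,0,0,0,0,0,0,0,0,0]

```text
time: 15.55
tcp_pos: [0.5103, 0.0388, 0.1577]
eef_rot: [2.029, 2.398, 0.0]
contact_force: [0.8, 0.3, -1.4]
finger_gap: 0.192
grip_force: 78.3
```

```bash
python3 g.py .508 .038 .097
```

```text
t 15.55 tcp [0.5103 0.0388 0.1577] F [ 0.8155  0.2923 -1.4365] toolF [0.1532 0.8525 1.4366] gap 16.384163278420957 yaw_y 9.539533340796027
to go mm [-0.3994 -2.4345 60.746 ]
```

Only noise, so keep going down.

jog_arm:
  plan: [0,0,1,0,0,0,1,0,0,0,0,0]

```text
time: 15.92
tcp_pos: [0.5102, 0.0388, 0.1557]
eef_rot: [2.029, 2.398, -0.0]
contact_force: [1.4, 1.2, -2.1]
finger_gap: 0.199
grip_force: 78.3
```

jog_arm:
  plan: [0,0,1,0,0,0,1,0,0,0,0,0]

```text
time: 16.3
tcp_pos: [0.5102, 0.0388, 0.1537]
eef_rot: [-2.029, -2.399, 0.0]
contact_force: [1.4, 0.3, -2.0]
finger_gap: 0.197
grip_force: 78.3
```

jog_arm:
  plan: [0,0,1,0,0,0,1,0,0,0,0,0]

```text
time: 16.68
tcp_pos: [0.5102, 0.0388, 0.1517]
eef_rot: [-2.029, -2.398, 0.0]
contact_force: [2.7, 0.3, -1.2]
finger_gap: 0.197
grip_force: 78.3
```

jog_arm:
  plan: [0,-0.4,1,0,0,-0.3,1,0,0,-0.3,1,0,0,0,1,0,0,0,0,0]

```text
time: 17.3
tcp_pos: [0.5093, 0.0386, 0.1478]
eef_rot: [2.029, 2.398, 0.0]
contact_force: [3.5, 0.8, -1.3]
finger_gap: 0.197
grip_force: 78.4
```

jog_arm:
  plan: [0,-0.2,1,0,0,-0.2,1,0,0,-0.2,1,0,0,-0.2,1,0,0,0,0,0]

```text
time: 17.92
tcp_pos: [0.5085, 0.0385, 0.1438]
eef_rot: [2.029, 2.398, 0.0]
contact_force: [4.0, 0.4, -0.8]
finger_gap: 0.192
grip_force: 78.5
```

```bash
python3 g.py .508 .038 .097
```

```text
t 17.925 tcp [0.5085 0.0385 0.1438] F [ 4.0106  0.3943 -0.8184] toolF [-0.2759  4.0203  0.8191] gap 16.356322798673727 yaw_y 9.54178566418378
to go mm [-0.3967 -0.6149 46.7875]
```

jog_arm:
  plan: [0,-0.1,1,0,0,-0.1,1,0,0,-0.1,1,0,0,-0.1,1,0,0,0,0,0]

```text
time: 18.55
tcp_pos: [0.5081, 0.0384, 0.1397]
eef_rot: [2.029, 2.398, -0.0]
contact_force: [4.4, 0.4, -0.3]
finger_gap: 0.193
grip_force: 78.6
```

jog_arm:
  plan: [0,-0.1,1,0,0,-0.1,1,0,0,-0.1,1,0,0,-0.1,1,0,0,0,0,0]

```text
time: 19.18
tcp_pos: [0.5079, 0.0384, 0.1359]
eef_rot: [2.029, 2.398, 0.001]
contact_force: [5.3, 0.1, 0.2]
finger_gap: 0.193
grip_force: 78.6
```

```bash
python3 g.py .508 .038 .097
```

```text
t 19.175 tcp [0.5079 0.0384 0.1359] F [5.2626 0.1478 0.2444] toolF [-0.7266  5.2144 -0.2414] gap 16.460827843334346 yaw_y 9.541358502139849
to go mm [-0.3983 -0.0108 38.8557]
```

jog_arm:
  plan: [0,-0.1,1,0,0,-0.1,1,0,0,-0.1,1,0,0,0,0,0]

```text
time: 19.68
tcp_pos: [0.5078, 0.0384, 0.133]
eef_rot: [2.029, 2.398, 0.001]
contact_force: [7.0, 0.4, 1.2]
finger_gap: 0.189
grip_force: 78.7
```

jog_arm:
  plan: [0,0,1,0,0,0,1,0,0,0,1,0,0,0,0,0]

```text
time: 20.18
tcp_pos: [0.508, 0.0384, 0.13]
eef_rot: [2.028, 2.398, 0.001]
contact_force: [6.7, 2.1, 0.8]
finger_gap: 0.195
grip_force: 78.7
```

```bash
python3 g.py .508 .038 .097
```

```text
t 20.175 tcp [0.508  0.0384 0.13  ] F [6.6884 2.0664 0.7704] toolF [ 0.9292  6.9393 -0.7624] gap 16.63219939832525 yaw_y 9.540397915483313
to go mm [-0.3736 -0.057  32.9951]
```

jog_arm:
  plan: [0,-0.1,1,0,0,-0.1,1,0,0,-0.1,1,0,0,0,1,0,0,0,0,0]

```text
time: 20.8
tcp_pos: [0.508, 0.0383, 0.1261]
eef_rot: [2.028, 2.398, 0.002]
contact_force: [6.1, 1.3, 1.4]
finger_gap: 0.194
grip_force: 78.8
```

jog_arm:
  plan: [0,0,1,0,0,0,1,0,0,0,1,0,0,0,1,0,0,0,0,0]

```text
time: 21.42
tcp_pos: [0.508, 0.0383, 0.1222]
eef_rot: [2.028, 2.397, 0.002]
contact_force: [7.1, 0.9, 2.4]
finger_gap: 0.193
grip_force: 78.8
```

jog_arm:
  plan: [0,0,1,0,0,0,1,0,0,0,1,0,0,0,1,0,0,0,0,0]

```text
time: 22.05
tcp_pos: [0.5081, 0.0384, 0.1182]
eef_rot: [2.028, 2.397, 0.002]
contact_force: [7.3, 1.0, 1.2]
finger_gap: 0.196
grip_force: 78.8
```

```bash
python3 g.py .508 .038 .097
```

```text
t 22.05 tcp [0.5081 0.0384 0.1182] F [7.3128 0.9851 1.2493] toolF [-0.2408  7.3775 -1.2342] gap 16.75926561190891 yaw_y 9.540450024697535
to go mm [-0.3426 -0.1911 21.1865]
```

jog_arm:
  plan: [0,0,1,0,0,0,1,0,0,0,1,0,0,0,1,0,0,0,1,0,0,0,0,0]

```text
time: 22.8
tcp_pos: [0.5082, 0.0384, 0.1132]
eef_rot: [2.028, 2.397, 0.002]
contact_force: [7.1, 1.3, 1.7]
finger_gap: 0.195
grip_force: 78.8
```

jog_arm:
  plan: [0,0,1,0,0,0,1,0,0,0,1,0,0,0,1,0,0,0,1,0,0,0,0,0]

```text
time: 23.55
tcp_pos: [0.5082, 0.0384, 0.1082]
eef_rot: [2.028, 2.397, 0.003]
contact_force: [8.6, 1.6, 1.2]
finger_gap: 0.195
grip_force: 78.8
```

jog_arm:
  plan: [0,0,1,0,0,0,1,0,0,0,1,0,0,0,1,0,0,0,1,0,0,0,0,0]

```text
time: 24.3
tcp_pos: [0.5083, 0.0384, 0.1033]
eef_rot: [2.028, 2.397, 0.003]
contact_force: [7.7, 1.1, 1.5]
finger_gap: 0.197
grip_force: 78.8
```

jog_arm:
  plan: [0,0,1,0,0,0,1,0,0,0,0,0]

```text
time: 24.68
tcp_pos: [0.5083, 0.0384, 0.1013]
eef_rot: [2.028, 2.397, 0.002]
contact_force: [7.2, 0.4, 1.9]
finger_gap: 0.198
grip_force: 78.8
```

jog_arm:
  plan: [0,0,1,0,0,0,0.5,0,0,0,0,0]

```text
time: 25.05
tcp_pos: [0.5083, 0.0384, 0.0998]
eef_rot: [2.028, 2.397, 0.003]
contact_force: [7.8, 1.5, -0.1]
finger_gap: 0.191
grip_force: 78.8
```

jog_arm:
  plan: [0,0,0.5,0,0,0,0.5,0,0,0,0,0]

```text
time: 25.42
tcp_pos: [0.5085, 0.0384, 0.0991]
eef_rot: [2.028, 2.397, 0.003]
contact_force: [7.1, 0.5, 4.6]
finger_gap: 0.195
grip_force: 79.2
```

jog_arm:
  plan: [0,0,0.5,0,0,0,0,0]

```text
time: 25.68
tcp_pos: [0.5086, 0.0384, 0.099]
eef_rot: [2.027, 2.397, 0.004]
contact_force: [6.4, -0.5, 8.2]
finger_gap: 0.194
grip_force: 79.7
```

jog_arm:
  plan: [0,0.2,0.5,0,0,0.2,0.4,0,0,0,0,0]

```text
time: 26.05
tcp_pos: [0.5089, 0.0384, 0.0988]
eef_rot: [2.027, 2.396, 0.004]
contact_force: [3.5, -0.5, 17.8]
finger_gap: 0.197
grip_force: 80.6
```

```bash
python3 g.py .508 .038 .097; python3 -c "
from rig import env;print(env.read_state()['torque'])"
```

```text
t 26.05 tcp [0.5089 0.0384 0.0988] F [ 3.4797 -0.5168 17.7756] toolF [ -1.0951   3.413  -17.7623] gap 16.798061091162054 yaw_y 9.539337352996814
to go mm [-0.2502 -0.9804  1.8127]
[ 0.05931942 -0.85179099  0.02955157]
```

jog_arm:
  plan: [0,0.3,0,0,0,0,0,0]
  squeeze: 30

```text
time: 26.3
tcp_pos: [0.5089, 0.0384, 0.0988]
eef_rot: [2.027, 2.397, 0.003]
contact_force: [2.9, 1.7, 17.3]
finger_gap: 0.191
grip_force: 80.6
```

jog_arm:
  plan: [0,0,0,0,0,0,0,0,0,0,0,0,0,0,0,0]
  gripper: 45

```text
time: 26.8
tcp_pos: [0.5073, 0.0383, 0.0966]
eef_rot: [-2.029, -2.398, 0.001]
contact_force: [-0.6, -0.3, -0.7]
finger_gap: 0.524
grip_force: 0.0
```

jog_arm:
  plan: [0,0,-5,0,0,0,-15,0,0,0,-30,0,0,0,-40,0,0,0,-40,0,-40,0,0,0,-50,0,0,0,-50,0,0,0,-50,0,0,0,-50,0,0,0,0,0,0,0]

```text
time: 28.18
tcp_pos: [0.5477, -0.2014, 0.2275]
eef_rot: [2.033, 2.394, -0.0]
contact_force: [0.4, 1.2, -0.1]
finger_gap: 0.528
grip_force: 0.0
```

```bash
cat > f.py <<'E'
from h import *
s,t=eyes.read_camera("side"),eyes.read_camera("top")
a=cv2.resize(s["image"][165:265,215:290],(450,600),interpolation=cv2.INTER_CUBIC)
b=cv2.resize(t["image"][205:255,240:290],(345,345),interpolation=cv2.INTER_CUBIC)
c=np.zeros((600,800,3),np.uint8);c[:,:450]=a;c[:345,455:]=b
cv2.imwrite("pics/H.png",c);print(env.read_state()["time"])
E
python3 f.py
```

```text
28.275
```

View pics/H.png

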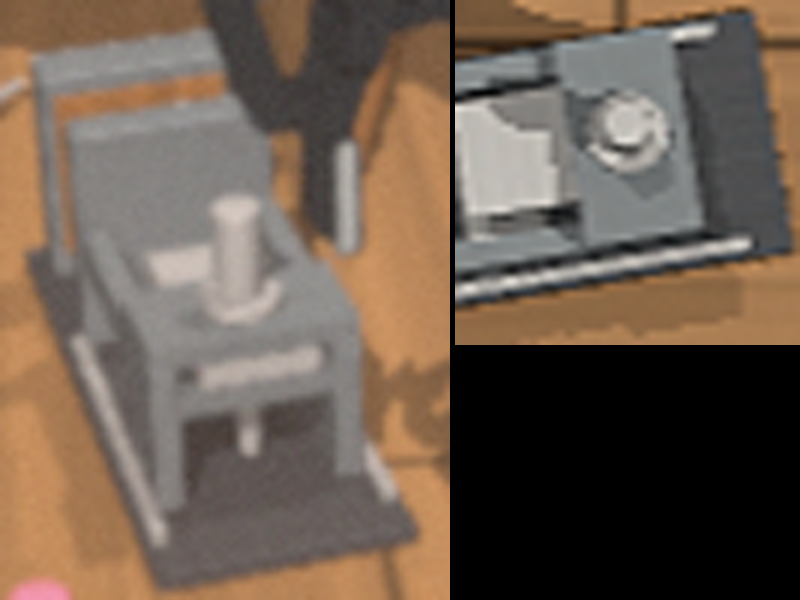

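H shows the drift standing upright, collar flat on the strap at (240,300), tip showing below at (250,450), and the gripper clear of it.

```bash
python3 -c "
from rig import env;print(env.sign_off())"
```

```text
the job is handed in; nothing more can be done
None
```

The jaw is closed on the blank, and the drift is pushed down through the strap and tongue with its collar seated flat; the gripper let go clear of it and the job was handed in at about 28 s, with forces I read never above about 21 N.

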